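Lay both mould halves open on their backs

ROBOT

A 7-joint arm with a two-finger parallel gripper is mounted at the origin on the work surface. World frame = base frame: x ahead of the robot, y to its left, z up, the work surface at z = 0. Lengths are in m, angles in rad, forces in N, time in s.
With the tool pointing down it reaches from about 0.425 to 0.925 m from the base axis. Payload 6.8 kg.
Tool frame: the origin (TCP) lies on the mounting face of the last link; the fingertips stand 173 mm ahead of it and the grasp point (between the pads) lies 155 mm ahead of it; z points along the fingers, y is the line along which they close (so a half turn about z gives the same grasp; the last joint's range is limited). The gripper opens to 85 mm and grips with 20 to 120 N. Pads are 22 mm wide; open, the fingers measure 114 mm over their backs; the gripper's body (76 mm by 85 mm) begins 54 mm behind the grasp point. The pads swing forward as they close: fully open they stand 13 mm farther back than shut.
Start: joints at [1.147, 0.477, 0.022, 1.555, -0.011, 1.109, -0.083], TCP at [0.21, -0.642, 0.405] pointing down, gripper open.
Joint ranges: [-2.96, 2.96], [-0.34, 2.1], [-1.41, 1.46], [0.24, 2.44], [-1.37, 4.51], [0.17, 1.92], [-2.96, 2.96]. Speed limits (rad/s): [2.39, 2.39, 3.14, 3.14, 3.14, 3.14, 3.14].

INTERFACE

Orientations are given as a rotation vector (axis times angle).
In Python, from bench import r gives the robot as it stands.
- The arm moves only by the tool arm_command, never from a script. Its argument "plan" is a list of rows, each an object of numbers: "claw": the closure, from 0 (fully open) to 1 (shut); "tx", "ty", "tz": the shift along the tool's x, y, z in m; "ax", "ay", "az": the turn, a rotation vector about the tool's x, y, z in degrees. A call has exactly 10 rows; each row shifts and turns the commanded pose from where the row before left it, along the tool's axes as they then stand; what a row does not reach is not made up. A row lasts 1/12 s, in which the tool goes at most 41.7 mm and 7.16 degrees, less where a joint would pass 70% of its speed; a pose out of reach is approached as far as the arm can. A call is refused whole if a number of a shift passes 0.0417 or a number of a turn 7.16, either way. A call with a gripper value outside its range is refused whole. The fingers move at their own pace and stop on an object; "squeeze" is the grip in N (left out, the last holds). Time passes only in rows, so rows that do not move let the fingers close, or fill a call up. It gives the time, the measured TCP pose, the force, the opening and the grip force at its end, in the units of the state.
- r.get_obs(): the state, without advancing time (a new reading comes with each control period).
- r.grab_frame(name): name is "side" or "top" or "wrist"; returns the picture (400x640x3 uint8, red, green, blue); there is no depth.
- r.camera_model(name): a dict with "fx", "fy", "cx", "cy" (pixels), "position" and "orientation" of the camera in the world; the wrist camera has in their place "tool_from_camera" (4x4, takes a point from camera to tool coordinates, whose origin is the TCP and whose axes are the flange's). Camera axes: x right, y up, looking along -z (the intrinsics and any distortion apply to the point x, -y, -z); pixel columns grow to the right and rows downward; lengths in m; the calibration is good to about 2 mm. A picture is of the moment at which its call begins: read the wrist's pose just before it. camera_model takes no time and is no camera call.
- r.hand_in(): hands the job in; it is judged then, once.
Trained networks look in the newest picture that a camera, given by its name, has taken for a name from the list of things; names that differ only in an ending like _2 or _b are one class to them, and where a whole thing is asked for, a point or a joint stands for the part that bears it (a point fixed in the world has none). Each returns a list of dicts, best first, with "confidence" (0 to 1); they miss things now and then, are a little off and sometimes report something else, mostly with a low value. They report only what shows in the picture. A call takes as long as a camera call. They do not tell look-alikes from the thing itself.
- r.boxes_of(target, camera): "location" ([x, y, z] in m, in the coordinates of the camera as it stood for that picture, good to about 4 mm: the middle of the surface that is visible of it).
- r.tip_of(target, camera): "location" ([x, y, z] in m, in the coordinates of the camera as it stood for that picture, good to about 4 mm: a listed point, or the origin of a listed thing).
The state is a dict: "clock": time; "joints": joint angles; "qvel": joint speeds; "tau": joint torques, N m; "tcp_pos": TCP position; "orientation": TCP orientation; "contact_force": force on the tool from outside, world axes, zero at the start; "moment": the same for the moment, N m; "grip_width": finger opening in m; "gripper_force": force on a finger pad.
Only numpy, scipy, OpenCV 4.12 (cv2) and the standard library are available. Lean on these libraries where they do the work, as an engineer would, in place of code of your own. Each camera call takes 0.05 s, during which the arm holds its last target. There are 200 camera calls.

TASK

Two mould halves stand on edge on the bench mat: push each one over onto its flat back plate so that its working face looks up, ready for release wax - first the half with the hollow, and once that lies still, the half with the raised core. Only push with the fingers: do not lift or carry the halves or tip them onto their faces, leave both lying flat on the mat, and leave everything else where it is.

Things in the scene. Friction and masses are not known exactly. Their poses are not given: they have to be found in the camera images.
- hollow_half: Cream resin mould half (108 wide x 30 thick) on a wider grey back plate (130 x 14), with a hollow in its face. Stands on edge: 130 mm wide (y), 90 tall (z), 44 thick (x); any facing. Origin: centre of the underside as it stands; -x points out of the working face (at x=-22), +x out of the flat back (x=+22). Lying on its back, its x axis points down.
- core_half: Cream resin mould half (108 wide x 30 thick) on a wider grey back plate (130 x 14), with a raised core on its face. Stands on edge: 130 mm wide (y), 90 tall (z), 44 thick (x); any facing. Origin: centre of the underside as it stands; -x points out of the working face (at x=-22), +x out of the flat back (x=+22). Lying on its back, its x axis points down.
- hollow_mid (a point): Centre of the hollow half's bulk (22, 0, 45 mm from the face, middle and foot): 45 mm above the mat standing, 22 lying. The half weighs 0.35-0.7 kg; pushed on the face near the top it tips over its lower back edge with little sliding, and beyond about 27 degrees it falls by itself. Hollow: 20 deep, 48 wide from 14 to 56 mm up, neck 20 wide to 70 mm up, flat above.
- core_mid (a point): Centre of the core half's bulk (22, 0, 45 mm from the face, middle and foot): 45 mm above the mat standing, 22 lying. The half weighs 0.35-0.7 kg; pushed on the face near the top it tips over its lower back edge with little sliding, and beyond about 27 degrees it falls by itself. Core: 15 proud, 40 wide, 16-52 mm up; neck to 64 mm up, flat above; 2 pins 6 proud at 40 up.
- hollow_heel (a point): middle of the lower back edge of the hollow half, the edge it tips over; stays down on the mat
- core_heel (a point): middle of the lower back edge of the core half, the edge it tips over; stays down on the mat
- mat: fixed dark green-grey bench mat, 460 mm (x) by 860 mm (y), 4 mm thick, origin at the centre of its underside on the table
- wax_tin: bystander: flat aluminium tin, diameter 52 mm, 30 mm high, origin under its centre
- gauge_block: bystander: steel block 55 x 20 x 30 mm high, origin under its centre
- dropper: bystander: small white bottle with black cap, diameter 36 mm, 85 mm high, origin under its centre
- mixing_cup: bystander: open white cup, diameter 68 mm, 85 mm high, origin under its centre
- collar: bystander: dark steel ring, diameter 56 mm, 22 mm high, origin under its centre
Not all that is in view belongs to the job. What is shaped like the hollow_half but purple is not meant.

How it is judged:
By the outcome, as a careful person would: the job done as asked, in the order asked, and still so for the second after the job is handed in, with the robot touching nothing.
It also fails if it takes over 45 s, if anything falls off the work surface, if the arm or the gripper's body presses on something with over 40 N, if the wrist force passes 120 N, or if a joint passes its speed limit or range.

## Working session

There is one attempt and no reset: what is moved stays moved. The work goes in short steps, Python scripts to look and compute and a tool call to move; the robot and the scene stay as the last step left them, time stands still between calls to the robot, and variables do not carry over. Pictures are saved under pics/ and viewed, at most 10 in all, crops included, and the job is handed in when it is done.

Besides the shell and the picture viewer there is one more tool, called after "Call:" as a command line: name --argument value ..., lists and objects as JSON in quotes. arm_command: Moves the arm, as the interface text tells. Its arguments: {"type":"object","properties":{"plan":{"type":"array","items":{"type":"object","properties":{"claw":{"type":"number"},"tx":{"type":"number"},"ty":{"type":"number"},"tz":{"type":"number"},"ax":{"type":"number"},"ay":{"type":"number"},"az":{"type":"number"}}}},"squeeze":{"type":"number"}},"required":["plan"]}

```bash
mkdir -p pics; ls; cat > h.py <<'E'
import numpy as np, cv2
from scipy.spatial.transform import Rotation as R
from bench import r
def cam(n):
    m=r.camera_model(n)
    if 'position' in m:
        o=np.array(m['orientation']); Rm=o if o.shape==(3,3) else R.from_rotvec(o).as_matrix() if o.size==3 else R.from_quat(o).as_matrix()
        return Rm,np.array(m['position']),m
    ob=r.get_obs(); T=np.array(m['tool_from_camera']); Rt=R.from_rotvec(ob['orientation']).as_matrix()
    return Rt@T[:3,:3],Rt@T[:3,3]+ob['tcp_pos'],m
def W(n,p):
    Rm,t,_=cam(n); return Rm@np.array(p)+t
def pix(n,P):
    Rm,t,m=cam(n); q=Rm.T@(np.array(P)-t); return np.array([m['cx']+m['fx']*q[0]/-q[2], m['cy']+m['fy']*-q[1]/-q[2]])
def snap(n,f):
    cv2.imwrite('pics/'+f,r.grab_frame(n)[:,:,::-1])
E
python3 - <<'E'
from h import *
print(r.camera_model('top'));print(r.camera_model('side'));print(r.get_obs())
for n in('top','side'):
    snap(n,n+'0.png')
    for t in('hollow_half','core_half','hollow_mid','core_mid','hollow_heel','core_heel','wax_tin','gauge_block','dropper','mixing_cup','collar'):
        for f in('tip_of',):
            for d in getattr(r,f)(t,n)[:3]: 
                p=W(n,d['location']); print(n,t,round(d['confidence'],2),p.round(3),pix(n,p).round())
E
```

```text
pics
{'fx': 438.6752049906416, 'fy': 438.6752049906416, 'cx': 319.29110261199986, 'cy': 201.7418208924711, 'position': array([0.33970596, 0.0107691 , 1.26641572]), 'orientation': array([ 0.06534284, -0.05657128, -1.59317321])}
{'fx': 376.86275792152554, 'fy': 376.86275792152554, 'cx': 317.286165160868, 'cy': 199.74526934832494, 'position': array([0.28877094, 0.62142518, 0.71723344]), 'orientation': array([ 0.13327393, -1.10278391, -2.6488251 ])}
{'clock': 0.0, 'joints': array([ 1.14691253,  0.47781691,  0.02233075,  1.55644755, -0.01151205,
        1.10929615, -0.08310854]), 'qvel': array([-6.84882430e-04, -1.45473435e-03, -3.10900648e-05,  1.74340361e-03,
        4.09969763e-04, -9.16005862e-04, -2.36469442e-04]), 'tau': array([ 1.73979224e-04, -5.96462703e+01,  1.60772167e+00, -2.81199324e+01,
        1.24388631e-02,  9.29618545e-03, -5.58718170e-06]), 'tcp_pos': array([ 0.20955915, -0.64135935,  0.40371562]), 'orientation': array([-3.10073874e+00, -4.93715869e-01,  6.43208034e-04]), 'contact_force': array([ 0.5287902 ,  0.56681305, -0.35217545]), 'moment': array([ 0.00587195, -0.0
[... 1021 characters left out ...]
43. 283.]
side core_half 0.35 [0.563 0.223 0.055] [239. 268.]
side hollow_mid 0.97 [ 0.553 -0.171  0.052] [302. 157.]
side hollow_mid 0.96 [ 0.201 -0.36   0.045] [433. 144.]
side core_mid 0.68 [0.562 0.227 0.052] [239. 270.]
side hollow_heel 0.91 [ 0.19  -0.339  0.002] [433. 160.]
side hollow_heel 0.8 [ 0.541 -0.157  0.007] [305. 173.]
side wax_tin 0.76 [0.417 0.011 0.003] [331. 226.]
side gauge_block 0.58 [0.547 0.005 0.011] [283. 211.]
side dropper 0.55 [0.69  0.005 0.004] [232. 201.]
side mixing_cup 0.8 [0.386 0.388 0.005] [294. 381.]
side mixing_cup 0.62 [ 0.54  -0.157  0.006] [305. 174.]
side collar 0.59 [ 0.392 -0.372  0.005] [370. 141.]
side collar 0.26 [0.42  0.011 0.004] [330. 226.]
```

View pics/top0.png

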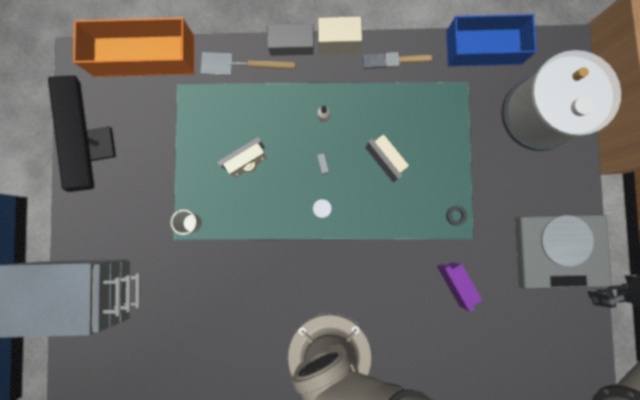

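View pics/side0.png

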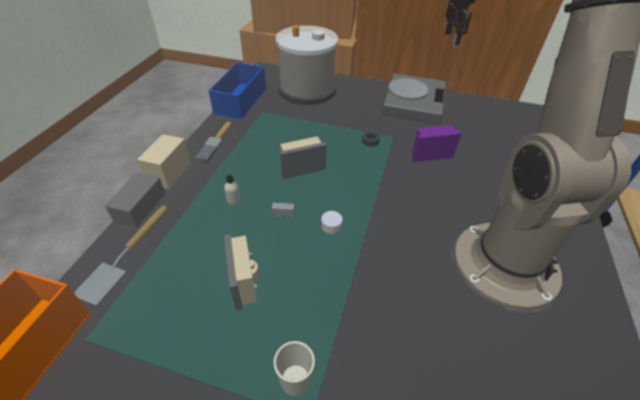

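The top view shows the hollow half at about (388,157), grey back facing lower left. The core half is at about (243,157), with its core facing lower right and its back facing up. The purple look-alike is at (460,285), off the mat. Next I measure the yaws.

```bash
python3 - <<'E'
from h import *
im=cv2.imread('pics/top0.png'); Rm,t,m=cam('top')
def ray(u,v,z):
    d=Rm@np.array([(u-m['cx'])/m['fx'],-(v-m['cy'])/m['fy'],-1]); return (t+d*(z-t[2])/d[2])[:2]
hsv=cv2.cvtColor(im,cv2.COLOR_BGR2HSV)
for nm,(u,v) in dict(hollow=(388,157),core=(243,157)).items():
    roi=np.zeros(im.shape[:2],np.uint8); roi[v-32:v+32,u-38:u+38]=1
    print(nm)
    for k,mk in dict(cream=(hsv[...,2]>165),all=(hsv[...,1]<75)|(hsv[...,2]>150)).items():
        mk=(mk&(roi>0)).astype(np.uint8)
        cs=max(cv2.findContours(mk,0,1)[0],key=cv2.contourArea)[:,0]
        w=np.array([ray(*p,0.094) for p in cs])
        (c,s,a)=cv2.minAreaRect((w*1000).astype(np.float32)); print(k,np.round(c),np.round(s),round(a,1)); print(cv2.boxPoints((c,s,a)).round())
tile=[cv2.resize(im[v-35:v+35,u-40:u+40],None,fx=5,fy=5,interpolation=2) for u,v in((388,157),(243,157))]
cv2.imwrite('pics/crop.png',np.hstack(tile))
E
```

```text
hollow
cream [ 558. -181.] [110.  34.] 36.6
[[ 503. -200.]
 [ 524. -227.]
 [ 612. -162.]
 [ 592. -134.]]
all [ 549. -171.] [204. 172.] 88.6
[[ 461. -271.]
 [ 633. -275.]
 [ 638.  -71.]
 [ 466.  -67.]]
core
cream [547. 216.] [ 58. 110.] 29.1
[[495. 250.]
 [549. 154.]
 [599. 182.]
 [546. 278.]]
all [559. 222.] [206. 172.] 88.6
[[470. 121.]
 [643. 117.]
 [647. 322.]
 [475. 327.]]
```

View pics/crop.png

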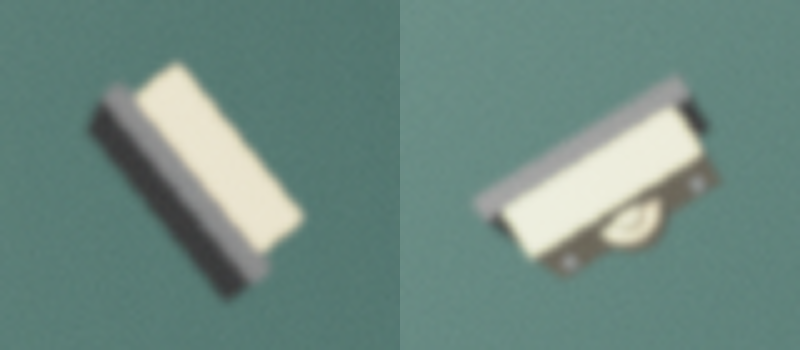

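Left crop: the hollow half's face looks away up-right, and its back normal is about (-0.60,0.80). Right crop: the core half's back normal is about (0.86,0.51). Both agree with the network's mid and heel points. Moving to the hollow half's face side with the fingers shut.

Call:
arm_command --plan '[{"claw": 1,"az": -6.2},{"claw": 1,"az": -6.2},{"claw": 1,"az": -6.1},{"claw": 1,"tx": 0.036,"ty": -0.0067},{"claw": 1,"tx": 0.036,"ty": -0.0067},{"claw": 1,"tx": 0.036,"ty": -0.0067},{"claw": 1,"tx": 0.036,"ty": -0.0067},{"claw": 1,"tx": 0.036,"ty": -0.0067},{"claw": 1,"tx": 0.036,"ty": -0.0067},{"claw": 1,"tx": 0.036,"ty": -0.0067}]'

```text
invalid input at $.plan[0]: expected keys claw, tx, ty, tz, ax, ay, az
```

Call:
arm_command --plan '[{"claw": 1,"tx": 0.036,"ty": -0.0067},{"claw": 1,"tx": 0.036,"ty": -0.0067},{"claw": 1,"tx": 0.036,"ty": -0.0067},{"claw": 1,"tx": 0.036,"ty": -0.0067},{"claw": 1,"tx": 0.036,"ty": -0.0067},{"claw": 1,"tx": 0.036,"ty": -0.0067},{"claw": 1,"tx": 0.036,"ty": -0.0067},{"claw": 1,"tx": 0.036,"ty": -0.0067},{"claw": 1},{"claw": 1}]'

```text
invalid input at $.plan[0]: expected keys claw, tx, ty, tz, ax, ay, az
```

```bash
python3 - <<'E'
from h import *
o=r.get_obs(); M=R.from_rotvec(o['orientation']).as_matrix()
print(o['clock'],o['tcp_pos'],M.round(3),o['contact_force'],o['grip_width'])
snap('wrist','w1.png')
for t in('hollow_mid','hollow_half','hollow_heel'):
    for f in ('tip_of','boxes_of'):
        for d in getattr(r,f)(t,'wrist')[:2]: print(t,f,round(d['confidence'],2),W('wrist',d['location']).round(3))
for P in [(.567,-.192,.094),(.527,-.142+.0,.094)]: print(M.T@(np.array(P)-o['tcp_pos']))
E
```

```text
1.2 [ 0.20962184 -0.64163518  0.40472124] [[ 0.951  0.311  0.   ]
 [ 0.311 -0.951 -0.   ]
 [ 0.     0.    -1.   ]] [ 0.29009099 -1.01916878 -0.95384159] 0.08559937926374205
hollow_mid tip_of 0.7 [ 0.195 -0.361  0.045]
hollow_mid boxes_of 0.75 [ 0.197 -0.368  0.078]
hollow_half tip_of 0.73 [ 0.198 -0.359  0.001]
hollow_half boxes_of 0.64 [ 0.198 -0.371  0.078]
hollow_heel tip_of 0.77 [ 0.188 -0.34   0.002]
hollow_heel boxes_of 0.67 [ 0.198 -0.367  0.082]
[ 0.47931898 -0.31644951  0.31072764]
[ 0.45682152 -0.37639835  0.31072541]
```

View pics/w1.png

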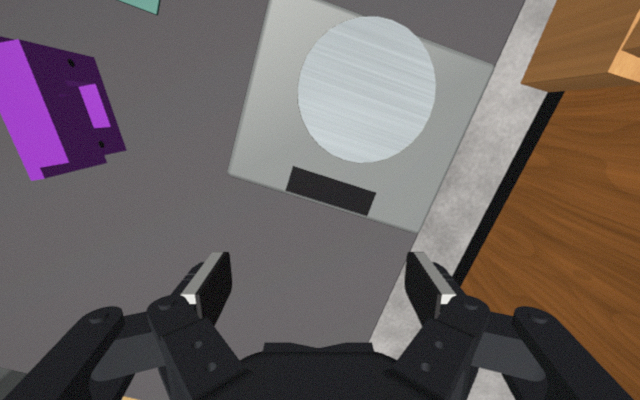

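The calls were refused because every row needs all seven keys. The wrist picture shows the start view, with the purple decoy at the left (60,105). Resending.

Call:
arm_command --plan '[{"claw": 1,"tx": 0,"ty": 0,"tz": 0,"ax": 0,"ay": 0,"az": -6.2},{"claw": 1,"tx": 0,"ty": 0,"tz": 0,"ax": 0,"ay": 0,"az": -6.2},{"claw": 1,"tx": 0,"ty": 0,"tz": 0,"ax": 0,"ay": 0,"az": -6.1},{"claw": 1,"tx": 0.036,"ty": -0.0067,"tz": 0,"ax": 0,"ay": 0,"az": 0},{"claw": 1,"tx": 0.036,"ty": -0.0067,"tz": 0,"ax": 0,"ay": 0,"az": 0},{"claw": 1,"tx": 0.036,"ty": -0.0067,"tz": 0,"ax": 0,"ay": 0,"az": 0},{"claw": 1,"tx": 0.036,"ty": -0.0067,"tz": 0,"ax": 0,"ay": 0,"az": 0},{"claw": 1,"tx": 0.036,"ty": -0.0067,"tz": 0,"ax": 0,"ay": 0,"az": 0},{"claw": 1,"tx": 0.036,"ty": -0.0067,"tz": 0,"ax": 0,"ay": 0,"az": 0},{"claw": 1,"tx": 0.036,"ty": -0.0067,"tz": 0,"ax": 0,"ay": 0,"az": 0}]'

```text
clock: 2.38
tcp_pos: [0.3849, -0.4523, 0.405]
orientation: [2.982, 0.986, 0.0]
contact_force: [0.2, -0.4, 0.4]
grip_width: -0.0002
gripper_force: 0.0
```

Call:
arm_command --plan '[{"claw": 1,"tx": 0.037,"ty": -0.007,"tz": 0,"ax": 0,"ay": 0,"az": 0},{"claw": 1,"tx": 0.037,"ty": -0.007,"tz": 0,"ax": 0,"ay": 0,"az": 0},{"claw": 1,"tx": 0.037,"ty": -0.007,"tz": 0,"ax": 0,"ay": 0,"az": 0},{"claw": 1,"tx": 0.037,"ty": -0.007,"tz": 0,"ax": 0,"ay": 0,"az": 0},{"claw": 1,"tx": 0.037,"ty": -0.007,"tz": 0,"ax": 0,"ay": 0,"az": 0},{"claw": 1,"tx": 0.037,"ty": -0.007,"tz": 0,"ax": 0,"ay": 0,"az": 0},{"claw": 1,"tx": 0.037,"ty": -0.007,"tz": 0,"ax": 0,"ay": 0,"az": 0},{"claw": 1,"tx": 0.037,"ty": -0.007,"tz": 0,"ax": 0,"ay": 0,"az": 0},{"claw": 1,"tx": 0,"ty": 0,"tz": 0.02,"ax": 0,"ay": 0,"az": 0},{"claw": 1,"tx": 0,"ty": 0,"tz": 0.02,"ax": 0,"ay": 0,"az": 0}]'

```text
clock: 3.22
tcp_pos: [0.5907, -0.229, 0.3656]
orientation: [2.979, 0.994, 0.006]
contact_force: [-0.8, -0.0, -0.8]
grip_width: 0.0002
gripper_force: 0.0
```

```bash
cat > c.py <<'E'
from h import *
import sys
o=r.get_obs(); M=R.from_rotvec(o['orientation']).as_matrix()
print(o['clock'],o['tcp_pos'].round(4),M.round(3).tolist(),o['contact_force'].round(1))
n=sys.argv[2]; snap(n,sys.argv[1])
for t in sys.argv[3:]:
    for f in ('tip_of',):
        for d in getattr(r,f)(t,n)[:2]:
            p=W(n,d['location']); print(t,f,round(d['confidence'],2),p.round(3),pix(n,p).round(), 'tool',(M.T@(p-o['tcp_pos'])).round(3))
E
python3 c.py w2.png wrist hollow_mid hollow_half hollow_heel
```

```text
3.2167 [ 0.5907 -0.229   0.3656] [[0.799, 0.601, 0.004], [0.601, -0.8, 0.0], [0.004, 0.002, -1.0]] [-0.8 -0.  -0.8]
hollow_half tip_of 0.58 [ 0.547 -0.178  0.007] [259. 178.] tool [-0.005 -0.068  0.359]
```

View pics/w2.png

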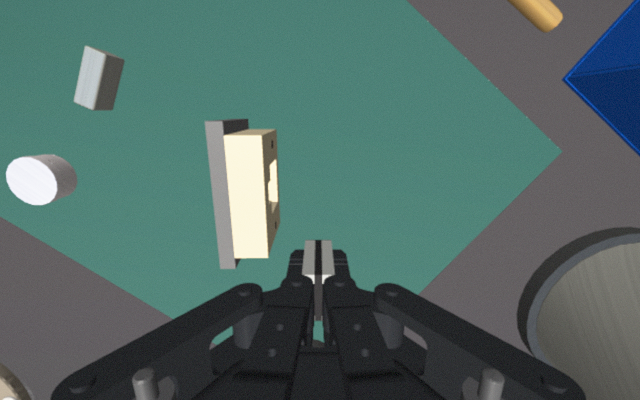

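The face is parallel to the tool's x axis and the fingers are about 30 mm clear of it, with the half at (250,190) and the fingertips at (318,280). Descending next.

Call:
arm_command --plan '[{"claw": 1,"tx": 0.001,"ty": 0,"tz": 0.019,"ax": 0,"ay": 0,"az": 0},{"claw": 1,"tx": 0.001,"ty": 0,"tz": 0.019,"ax": 0,"ay": 0,"az": 0},{"claw": 1,"tx": 0.001,"ty": 0,"tz": 0.019,"ax": 0,"ay": 0,"az": 0},{"claw": 1,"tx": 0,"ty": 0,"tz": 0.019,"ax": 0,"ay": 0,"az": 0},{"claw": 1,"tx": 0,"ty": 0,"tz": 0.019,"ax": 0,"ay": 0,"az": 0},{"claw": 1,"tx": 0,"ty": 0,"tz": 0.017,"ax": 0,"ay": 0,"az": 0},{"claw": 1,"tx": 0,"ty": -0.004,"tz": 0,"ax": 0,"ay": 0,"az": 0},{"claw": 1,"tx": 0,"ty": -0.004,"tz": 0,"ax": 0,"ay": 0,"az": 0},{"claw": 1,"tx": 0,"ty": -0.004,"tz": 0,"ax": 0,"ay": 0,"az": 0},{"claw": 1,"tx": 0,"ty": 0,"tz": 0,"ax": 0,"ay": 0,"az": 0}]'

```text
clock: 4.25
tcp_pos: [0.5838, -0.2203, 0.2547]
orientation: [2.981, 0.987, 0.003]
contact_force: [0.3, -0.1, 0.3]
grip_width: 0.0
gripper_force: 0.0
```

Call:
arm_command --plan '[{"claw": 1,"tx": 0,"ty": -0.003,"tz": 0,"ax": 0,"ay": 0,"az": 0},{"claw": 1,"tx": 0,"ty": -0.003,"tz": 0,"ax": 0,"ay": 0,"az": 0},{"claw": 1,"tx": 0,"ty": -0.003,"tz": 0,"ax": 0,"ay": 0,"az": 0},{"claw": 1,"tx": 0,"ty": -0.003,"tz": 0,"ax": 0,"ay": 0,"az": 0},{"claw": 1,"tx": 0,"ty": -0.003,"tz": 0,"ax": 0,"ay": 0,"az": 0},{"claw": 1,"tx": 0,"ty": -0.003,"tz": 0,"ax": 0,"ay": 0,"az": 0},{"claw": 1,"tx": 0,"ty": -0.003,"tz": 0,"ax": 0,"ay": 0,"az": 0},{"claw": 1,"tx": 0,"ty": -0.003,"tz": 0,"ax": 0,"ay": 0,"az": 0},{"claw": 1,"tx": 0,"ty": 0,"tz": 0,"ax": 0,"ay": 0,"az": 0},{"claw": 1,"tx": 0,"ty": 0,"tz": 0,"ax": 0,"ay": 0,"az": 0}]'

```text
clock: 5.08
tcp_pos: [0.5692, -0.2015, 0.2527]
orientation: [2.983, 0.986, 0.0]
contact_force: [0.3, -0.9, -0.7]
grip_width: 0.0004
gripper_force: 0.3
```

```bash
python3 c.py w3.png wrist hollow_mid hollow_half
```

```text
5.0833 [ 0.5692 -0.2015  0.2527] [[0.803, 0.596, 0.0], [0.596, -0.803, -0.0], [0.0, 0.0, -1.0]] [ 0.3 -0.9 -0.7]
hollow_mid tip_of 0.58 [0.541 0.006 0.007] [43. 67.] tool [ 0.102 -0.184  0.246]
hollow_half tip_of 0.71 [ 0.552 -0.174  0.009] [276. 209.] tool [ 0.003 -0.032  0.243]
```

View pics/w3.png

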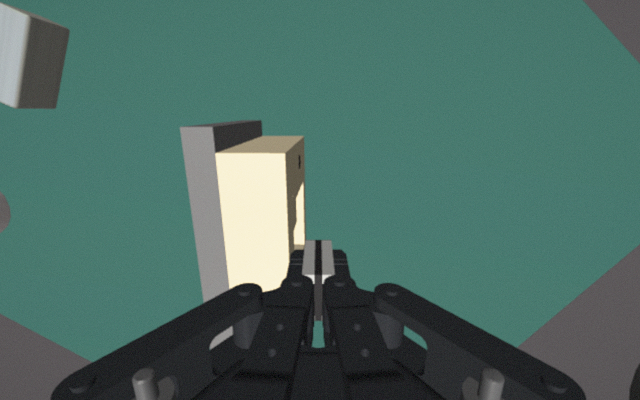

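The fingertips are about at the face, level and centred. Now I push while following the arc upward.

Call:
arm_command --plan '[{"claw": 1,"tx": 0,"ty": -0.004,"tz": 0,"ax": 0,"ay": 0,"az": 0},{"claw": 1,"tx": 0,"ty": -0.003,"tz": -0.001,"ax": 0,"ay": 0,"az": 0},{"claw": 1,"tx": 0,"ty": -0.003,"tz": -0.001,"ax": 0,"ay": 0,"az": 0},{"claw": 1,"tx": 0,"ty": -0.003,"tz": -0.001,"ax": 0,"ay": 0,"az": 0},{"claw": 1,"tx": 0,"ty": -0.003,"tz": -0.001,"ax": 0,"ay": 0,"az": 0},{"claw": 1,"tx": 0,"ty": -0.003,"tz": -0.001,"ax": 0,"ay": 0,"az": 0},{"claw": 1,"tx": 0,"ty": -0.003,"tz": -0.001,"ax": 0,"ay": 0,"az": 0},{"claw": 1,"tx": 0,"ty": -0.003,"tz": -0.001,"ax": 0,"ay": 0,"az": 0},{"claw": 1,"tx": 0,"ty": -0.003,"tz": -0.001,"ax": 0,"ay": 0,"az": 0},{"claw": 1,"tx": 0,"ty": 0,"tz": 0,"ax": 0,"ay": 0,"az": 0}]'

```text
clock: 6.07
tcp_pos: [0.5523, -0.1785, 0.2609]
orientation: [-2.982, -0.987, 0.0]
contact_force: [-0.6, 0.7, 0.4]
grip_width: 0.0001
gripper_force: 0.0
```

```bash
python3 c.py s4.png side hollow_mid hollow_heel
```

```text
6.0667 [ 0.5523 -0.1785  0.2609] [[0.803, 0.597, -0.0], [0.597, -0.803, 0.0], [0.0, -0.0, -1.0]] [-0.6  0.7  0.4]
hollow_mid tip_of 0.89 [ 0.2   -0.358  0.043] [433. 145.] tool [-0.39  -0.066  0.218]
hollow_mid tip_of 0.77 [ 0.541 -0.157  0.056] [304. 160.] tool [ 0.004 -0.024  0.205]
hollow_heel tip_of 0.96 [ 0.189 -0.34   0.002] [433. 160.] tool [-0.388 -0.087  0.259]
hollow_heel tip_of 0.91 [ 0.542 -0.156  0.005] [304. 174.] tool [ 0.005 -0.024  0.256]
```

The half is tipping with its heel in place and the middle now almost over the heel. Continuing the push.

Call:
arm_command --plan '[{"claw": 1,"tx": 0,"ty": -0.003,"tz": -0.0005,"ax": 0,"ay": 0,"az": 0},{"claw": 1,"tx": 0,"ty": -0.003,"tz": -0.0005,"ax": 0,"ay": 0,"az": 0},{"claw": 1,"tx": 0,"ty": -0.003,"tz": -0.0005,"ax": 0,"ay": 0,"az": 0},{"claw": 1,"tx": 0,"ty": -0.003,"tz": 0,"ax": 0,"ay": 0,"az": 0},{"claw": 1,"tx": 0,"ty": -0.003,"tz": 0,"ax": 0,"ay": 0,"az": 0},{"claw": 1,"tx": 0,"ty": -0.003,"tz": 0,"ax": 0,"ay": 0,"az": 0},{"claw": 1,"tx": 0,"ty": -0.003,"tz": 0,"ax": 0,"ay": 0,"az": 0},{"claw": 1,"tx": 0,"ty": -0.003,"tz": 0,"ax": 0,"ay": 0,"az": 0},{"claw": 1,"tx": 0,"ty": 0,"tz": 0,"ax": 0,"ay": 0,"az": 0},{"claw": 1,"tx": 0,"ty": 0,"tz": 0,"ax": 0,"ay": 0,"az": 0}]'

```text
clock: 7.05
tcp_pos: [0.5382, -0.1598, 0.2622]
orientation: [2.983, 0.987, 0.0]
contact_force: [-0.7, 0.3, -0.3]
grip_width: 0.0002
gripper_force: 0.0
```

```bash
python3 c.py s5.png side hollow_mid hollow_heel; python3 c.py t5.png top hollow_mid hollow_heel
```

```text
7.05 [ 0.5382 -0.1598  0.2622] [[0.803, 0.596, 0.0], [0.596, -0.803, -0.0], [-0.0, 0.0, -1.0]] [-0.7  0.3 -0.3]
hollow_mid tip_of 0.92 [ 0.515 -0.118  0.029] [309. 178.] tool [ 0.006 -0.047  0.233]
hollow_mid tip_of 0.89 [ 0.201 -0.359  0.045] [433. 144.] tool [-0.389 -0.041  0.217]
hollow_heel tip_of 0.9 [ 0.189 -0.339  0.002] [433. 160.] tool [-0.387 -0.064  0.26 ]
hollow_heel tip_of 0.88 [ 0.54  -0.159  0.004] [305. 174.] tool [0.002 0.    0.258]
7.2 [ 0.5383 -0.1601  0.2622] [[0.803, 0.596, 0.0], [0.596, -0.803, -0.0], [0.0, 0.0, -1.0]] [-0.4  0.3 -0.1]
hollow_mid tip_of 0.95 [ 0.514 -0.12   0.03 ] [367. 173.] tool [ 0.005 -0.047  0.232]
hollow_mid tip_of 0.22 [0.548 0.002 0.008] [324. 163.] tool [ 0.105 -0.124  0.255]
hollow_heel tip_of 0.7 [ 0.542 -0.16   0.003] [379. 165.] tool [0.003 0.002 0.259]
```

View pics/s5.png

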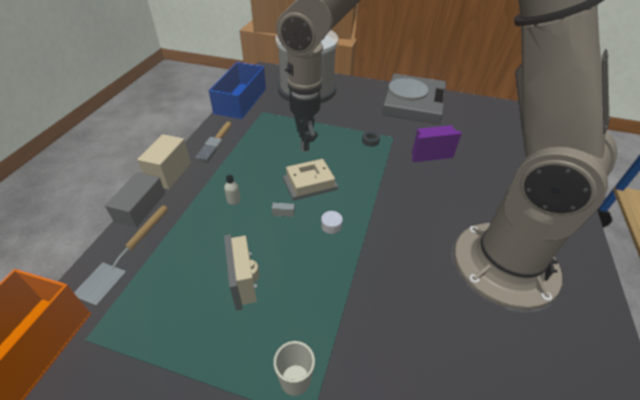

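The hollow half lies flat at about (311,178), hollow up, with mid z 0.029 m and the heel unmoved. Everything else is in place. Going to the core half.

Call:
arm_command --plan '[{"claw": 1,"tx": 0,"ty": 0,"tz": -0.033,"ax": 0,"ay": 0,"az": 0},{"claw": 1,"tx": 0,"ty": 0,"tz": -0.033,"ax": 0,"ay": 0,"az": 0},{"claw": 1,"tx": 0,"ty": 0,"tz": -0.033,"ax": 0,"ay": 0,"az": 6.6},{"claw": 1,"tx": 0.0159,"ty": -0.0321,"tz": 0,"ax": 0,"ay": 0,"az": 0},{"claw": 1,"tx": 0.0159,"ty": -0.0321,"tz": 0,"ax": 0,"ay": 0,"az": 0},{"claw": 1,"tx": 0.0159,"ty": -0.0321,"tz": 0,"ax": 0,"ay": 0,"az": 0},{"claw": 1,"tx": 0.0159,"ty": -0.0321,"tz": 0,"ax": 0,"ay": 0,"az": 0},{"claw": 1,"tx": 0.0159,"ty": -0.0321,"tz": 0,"ax": 0,"ay": 0,"az": 0},{"claw": 1,"tx": 0.0159,"ty": -0.0321,"tz": 0,"ax": 0,"ay": 0,"az": 0},{"claw": 1,"tx": 0.0159,"ty": -0.0321,"tz": 0,"ax": 0,"ay": 0,"az": 0}]'

```text
clock: 8.18
tcp_pos: [0.5219, 0.0919, 0.3614]
orientation: [3.035, 0.812, 0.001]
contact_force: [0.6, 0.7, 0.5]
grip_width: -0.0005
gripper_force: 0.0
```

Call:
arm_command --plan '[{"claw": 1,"tx": 0.0159,"ty": -0.0321,"tz": 0,"ax": 0,"ay": 0,"az": 0},{"claw": 1,"tx": 0.0159,"ty": -0.0321,"tz": 0,"ax": 0,"ay": 0,"az": 0},{"claw": 1,"tx": 0.0159,"ty": -0.0321,"tz": 0,"ax": 0,"ay": 0,"az": 0},{"claw": 1,"tx": 0,"ty": 0,"tz": 0,"ax": 0,"ay": 0,"az": 0},{"claw": 1,"tx": 0,"ty": 0,"tz": 0,"ax": 0,"ay": 0,"az": 0},{"claw": 1,"tx": 0,"ty": 0,"tz": 0,"ax": 0,"ay": 0,"az": 0},{"claw": 1,"tx": 0,"ty": 0,"tz": 0,"ax": 0,"ay": 0,"az": 0},{"claw": 1,"tx": 0,"ty": 0,"tz": 0,"ax": 0,"ay": 0,"az": 0},{"claw": 1,"tx": 0,"ty": 0,"tz": 0,"ax": 0,"ay": 0,"az": 0},{"claw": 1,"tx": 0,"ty": 0,"tz": 0,"ax": 0,"ay": 0,"az": 0}]'

```text
clock: 9.02
tcp_pos: [0.5157, 0.1967, 0.3613]
orientation: [3.035, 0.81, 0.0]
contact_force: [-0.7, 0.5, -0.3]
grip_width: 0.0001
gripper_force: 0.0
```

```bash
python3 c.py w6.png wrist core_mid core_half core_heel
```

```text
9.0167 [0.5157 0.1967 0.3613] [[0.867, 0.499, 0.0], [0.499, -0.867, -0.0], [0.0, 0.0, -1.0]] [-0.7  0.5 -0.3]
core_half tip_of 0.83 [0.558 0.224 0.004] [316. 133.] tool [ 0.051 -0.003  0.358]
core_heel tip_of 0.56 [0.578 0.237 0.003] [315. 110.] tool [ 0.074 -0.004  0.359]
```

View pics/w6.png

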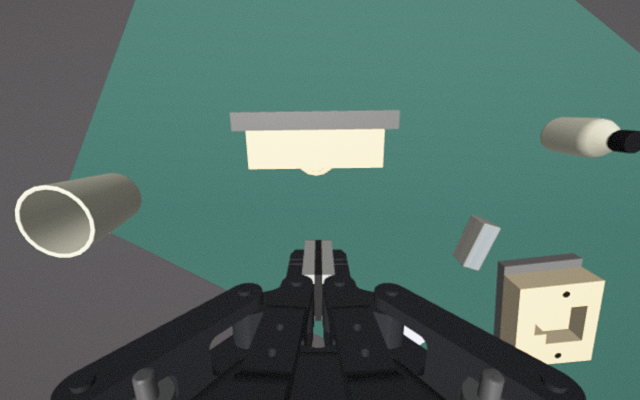

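The core half is square to the tool at about (316,140), the fingers stand 20 mm in front, and the hollow half still lies flat at (550,310). Descending, then pushing along +x.

Call:
arm_command --plan '[{"claw": 1,"tx": 0,"ty": -0.001,"tz": 0.018,"ax": 0,"ay": 0,"az": 0},{"claw": 1,"tx": 0,"ty": -0.001,"tz": 0.018,"ax": 0,"ay": 0,"az": 0},{"claw": 1,"tx": 0,"ty": 0,"tz": 0.018,"ax": 0,"ay": 0,"az": 0},{"claw": 1,"tx": 0,"ty": 0,"tz": 0.018,"ax": 0,"ay": 0,"az": 0},{"claw": 1,"tx": 0,"ty": 0,"tz": 0.018,"ax": 0,"ay": 0,"az": 0},{"claw": 1,"tx": 0,"ty": 0,"tz": 0.018,"ax": 0,"ay": 0,"az": 0},{"claw": 1,"tx": 0.004,"ty": 0,"tz": 0,"ax": 0,"ay": 0,"az": 0},{"claw": 1,"tx": 0.004,"ty": 0,"tz": 0,"ax": 0,"ay": 0,"az": 0},{"claw": 1,"tx": 0.004,"ty": 0,"tz": 0,"ax": 0,"ay": 0,"az": 0},{"claw": 1,"tx": 0.004,"ty": 0,"tz": 0,"ax": 0,"ay": 0,"az": 0}]'

```text
clock: 10.05
tcp_pos: [0.5294, 0.208, 0.2546]
orientation: [-3.034, -0.813, -0.004]
contact_force: [1.0, 0.5, 0.2]
grip_width: 0.0
gripper_force: 0.0
```

Call:
arm_command --plan '[{"claw": 1,"tx": 0.003,"ty": 0,"tz": 0,"ax": 0,"ay": 0,"az": 0},{"claw": 1,"tx": 0.003,"ty": 0,"tz": -0.001,"ax": 0,"ay": 0,"az": 0},{"claw": 1,"tx": 0.003,"ty": 0,"tz": -0.001,"ax": 0,"ay": 0,"az": 0},{"claw": 1,"tx": 0.003,"ty": 0,"tz": -0.001,"ax": 0,"ay": 0,"az": 0},{"claw": 1,"tx": 0.003,"ty": 0,"tz": -0.001,"ax": 0,"ay": 0,"az": 0},{"claw": 1,"tx": 0.003,"ty": 0,"tz": -0.001,"ax": 0,"ay": 0,"az": 0},{"claw": 1,"tx": 0.003,"ty": 0,"tz": -0.001,"ax": 0,"ay": 0,"az": 0},{"claw": 1,"tx": 0.003,"ty": 0,"tz": -0.001,"ax": 0,"ay": 0,"az": 0},{"claw": 1,"tx": 0.003,"ty": 0,"tz": -0.001,"ax": 0,"ay": 0,"az": 0},{"claw": 1,"tx": 0,"ty": 0,"tz": 0,"ax": 0,"ay": 0,"az": 0}]'

```text
clock: 10.88
tcp_pos: [0.5524, 0.2212, 0.2614]
orientation: [-3.034, -0.813, -0.002]
contact_force: [-0.9, 0.0, 0.3]
grip_width: -0.0001
gripper_force: 0.2
```

```bash
python3 c.py s7.png side core_mid core_heel
```

```text
10.8833 [0.5524 0.2212 0.2614] [[0.866, 0.5, 0.001], [0.5, -0.866, 0.001], [0.001, -0.0, -1.0]] [-0.9  0.   0.3]
core_mid tip_of 0.82 [0.573 0.235 0.055] [233. 271.] tool [ 0.024 -0.002  0.207]
```

Call:
arm_command --plan '[{"claw": 1,"tx": 0.0035,"ty": 0,"tz": -0.0005,"ax": 0,"ay": 0,"az": 0},{"claw": 1,"tx": 0.0035,"ty": 0,"tz": -0.0005,"ax": 0,"ay": 0,"az": 0},{"claw": 1,"tx": 0.0035,"ty": 0,"tz": -0.0005,"ax": 0,"ay": 0,"az": 0},{"claw": 1,"tx": 0.0035,"ty": 0,"tz": -0.0005,"ax": 0,"ay": 0,"az": 0},{"claw": 1,"tx": 0.0035,"ty": 0,"tz": -0.0005,"ax": 0,"ay": 0,"az": 0},{"claw": 1,"tx": 0.0035,"ty": 0,"tz": -0.0005,"ax": 0,"ay": 0,"az": 0},{"claw": 1,"tx": 0.0035,"ty": 0,"tz": 0,"ax": 0,"ay": 0,"az": 0},{"claw": 1,"tx": 0.0035,"ty": 0,"tz": 0,"ax": 0,"ay": 0,"az": 0},{"claw": 1,"tx": 0.0035,"ty": 0,"tz": 0,"ax": 0,"ay": 0,"az": 0},{"claw": 1,"tx": 0,"ty": 0,"tz": 0,"ax": 0,"ay": 0,"az": 0}]'

```text
clock: 11.87
tcp_pos: [0.5796, 0.237, 0.2642]
orientation: [-3.034, -0.813, -0.001]
contact_force: [0.1, -0.1, 0.2]
grip_width: -0.0001
gripper_force: 0.0
```

```bash
python3 c.py s8.png side core_mid core_heel
```

```text
11.8667 [0.5796 0.237  0.2642] [[0.866, 0.5, 0.0], [0.5, -0.866, 0.0], [0.001, -0.0, -1.0]] [ 0.1 -0.1  0.2]
core_mid tip_of 0.88 [0.619 0.262 0.028] [209. 283.] tool [ 0.046 -0.002  0.236]
core_heel tip_of 0.75 [ 0.582  0.234 -0.   ] [232. 284.] tool [0.001 0.004 0.264]
core_heel tip_of 0.67 [0.62  0.263 0.032] [208. 283.] tool [ 0.047 -0.002  0.232]
```

The core half has fallen onto its back. I lift clear and check.

Call:
arm_command --plan '[{"claw": 1,"tx": 0,"ty": 0,"tz": -0.02,"ax": 0,"ay": 0,"az": 0},{"claw": 1,"tx": 0,"ty": 0,"tz": -0.02,"ax": 0,"ay": 0,"az": 0},{"claw": 1,"tx": 0,"ty": 0,"tz": -0.02,"ax": 0,"ay": 0,"az": 0},{"claw": 1,"tx": 0,"ty": 0,"tz": -0.02,"ax": 0,"ay": 0,"az": 0},{"claw": 1,"tx": 0,"ty": 0,"tz": -0.02,"ax": 0,"ay": 0,"az": 0},{"claw": 1,"tx": 0,"ty": 0,"tz": 0,"ax": 0,"ay": 0,"az": 0},{"claw": 1,"tx": 0,"ty": 0,"tz": 0,"ax": 0,"ay": 0,"az": 0},{"claw": 1,"tx": 0,"ty": 0,"tz": 0,"ax": 0,"ay": 0,"az": 0},{"claw": 1,"tx": 0,"ty": 0,"tz": 0,"ax": 0,"ay": 0,"az": 0},{"claw": 1,"tx": 0,"ty": 0,"tz": 0,"ax": 0,"ay": 0,"az": 0}]'

```text
clock: 12.85
tcp_pos: [0.5787, 0.2363, 0.363]
orientation: [3.034, 0.813, -0.003]
contact_force: [0.2, 0.1, -0.8]
grip_width: 0.0001
gripper_force: 0.0
```

```bash
python3 c.py s9.png side core_mid hollow_mid
```

```text
12.85 [0.5787 0.2363 0.363 ] [[0.866, 0.5, -0.002], [0.5, -0.866, -0.001], [-0.002, -0.0, -1.0]] [ 0.2  0.1 -0.8]
core_mid tip_of 0.76 [0.619 0.263 0.03 ] [208. 283.] tool [ 0.049 -0.002  0.333]
hollow_mid tip_of 0.86 [ 0.198 -0.358  0.046] [434. 144.] tool [-0.627  0.324  0.318]
hollow_mid tip_of 0.7 [ 0.514 -0.121  0.027] [310. 178.] tool [-0.234  0.277  0.336]
```

View pics/s9.png

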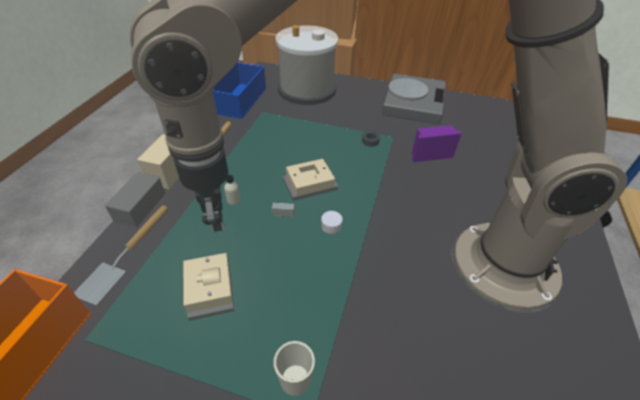

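Both halves lie flat with their faces up, the core half at (207,283) and the hollow half at (310,178). The bystanders are unmoved and the arm is clear.

```bash
python3 -c "
from bench import r
print(r.hand_in())"
```

```text
the job is handed in; nothing more can be done
None
```

I pushed the hollow half and then the core half over; in the last picture both lie flat on their backs on the mat, faces up, with everything else unmoved, and I handed the job in at about 13 s.

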